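Tuck the cover plate under the control box window and hold it down

TASK

Pick up the grey metal cover plate by its black handle and close the open wiring bay of the control box with it: slip the plate's far edge (the one without screw holes) in under the front rim of the hinged window without lifting the window, then lower the screw-hole edge behind the front wall until the plate lies flat in its recess. A spring switch in the bay pushes the plate up again, so press it fully down against the ledge and finish while still gripping the handle and holding the plate pressed flat, ready for the screws; leave both pairs of pliers and the round tip cleaner where they are.

Things in the scene. Friction and masses are not known exactly. Their poses are not given: they have to be found in the camera images.
- control_box: fixed grey box lying on its back, 230 (x) x 136 x 62 mm high. Origin: centre of underside; +x from the open wiring bay (near the robot) to the hinged window, z up. Cover recess: x -110 (front wall) to +8 mm (inner stop), y +-64 mm, over a ledge at z = 52 mm. Side walls rise to z = 62, the front wall (x -115 to -110) to z = 59 mm
- cover_seat (a point): point on the rear ledge of the box at box x = +4 mm, y = 0, z = 52 mm, under the window; axes as the box. The middle of the cover's far lower edge belongs here (4 mm of play either way in x and in y).
- window_lip (a point): middle of the lower front edge of the window's black frame, at box x = -16 mm, z = 62 mm while the window lies shut: 10 mm above the ledge, 20 mm nearer the robot than cover_seat. The frame is 4 mm thick.
- window (a joint): hinge of the window along its far edge, 128 mm from its lip; 0 = lying shut on the box (it rests there by its own weight, 120 g, and lifts freely), grows as it is lifted, rad.
- cover_switch (a joint): travel in m of the red spring plunger of the cover switch in the wiring bay (box x = -92 mm, y = +20 mm): 0 = free, 7 mm above the ledge; 0.007 = level with the ledge, as when the cover lies fully down. Needs 3 N at first, 6 N at 7 mm; it lifts the near edge of the cover if that is not held down.
- cover_handle (a point): centre of the black grip bar of the loose cover: bar 10 (x) x 82 (y) x 12 mm high on posts at y = +-35 mm, its centre 28 mm above the plate's underside and 18 mm from the plate's centre towards the screw-hole edge. Axes as the plate: +x from the screw-hole edge to the plain far edge, z up
- cover_edge (a point): middle of the lower edge of the plain far side of the cover, 73 mm in +x from the handle's centre and 28 mm below it; axes as the plate. The cover is a grey metal plate 110 (x) x 120 (y) x 4 mm, about 180 g, at first lying flat on the bench with its handle up
- crimp_pliers: orange pliers, 176 x 62 x 12 mm, lying on the bench, bystander; origin at its underside
- tip_cleaner: black round tip cleaner, 58 mm across, 37 mm high, bystander; origin at its underside
- long_nose: black long-nose pliers, 176 x 52 x 11 mm, lying flat on the bench, bystander; origin at its underside

How it is judged:
By the outcome, as a careful person would: the job done as asked, in the order asked, and still so for the second after the job is handed in, while the arm keeps its last pose, push and grip.
It also fails if it takes over 45 s, if anything falls off the work surface, if the arm or the gripper's body presses on something with over 40 N, if the wrist force passes 120 N, or if a joint passes its speed limit or range.

ROBOT

A 6-joint arm with a two-finger parallel gripper is mounted at the origin on a cart in front of the work surface, level with it; the furniture and walls round the work are solid. World frame = base frame: x ahead of the robot, y to its left, z up, the work surface at z = 0. Lengths are in m, angles in rad, forces in N, time in s.
With the tool pointing down it reaches from about 0.425 to 1.125 m from the base axis. Payload 14.9 kg.
Tool frame: the origin (TCP) lies midway between the tips of the shut fingers; the grasp point (between the pads) lies 19 mm behind it; z points along the fingers, y is the line along which they close (so a half turn about z gives the same grasp; the last joint's range is limited). The gripper opens to 91 mm and grips with 3 to 60 N. Pads are 32 mm wide; open, the fingers measure 118 mm over their backs; the gripper's body (76 mm by 178 mm) begins 60 mm behind the grasp point.
Start: joints at [-1.38, 0.379, 1.734, -0, 1.028, -0.033], TCP at [0.155, -0.683, 0.192] pointing down, gripper open.
Joint ranges: [-2.77, 2.77], [-0.74, 2.19], [0, 2.66], [-1.06, 4.2], [0.31, 2.87], [-3.08, 3.08]. Speed limits (rad/s): [1.89, 1.89, 2.39, 3.14, 3.14, 3.14].

INTERFACE

Orientations are given as a unit quaternion [w, x, y, z].
In Python, from workcell import status, grab_frame, job gives the robot as it stands.
- The arm moves only by the tool move_arm, never from a script. Its argument "motion" is a list of rows, each a list of 6 numbers: the shift along the world's x, y, z each as a share of 0.3 m, from -1 to 1, then the turn, a rotation vector about the world's x, y, z each as a share of pi rad, from -1 to 1. A call has 1 to 10 rows; each row is the pose to reach, as a shift and turn from the pose commanded when the call began, turning the shorter way round; what a row does not reach only later rows make up. A row lasts 1/10 s, in which the tool goes at most 50 mm and 8.59 degrees, less where a joint would pass 70% of its speed; a pose out of reach is approached as far as the arm can. A call with a number of a shift or a turn outside -1 to 1 is refused whole. A call with a gripper value outside its range is refused whole. "gripper" is the opening, from 0 (shut) to 1 (fully open), set as the call begins (left out, the last holds). The fingers move at their own pace and stop on an object; "grip_force" is the grip in N (left out, the last holds). Time passes only in rows, so rows that repeat a pose let the fingers close. It gives the time, the measured TCP pose, the force, the opening and the grip force at its end, in the units of the state.
- status.get_state(): the state, without advancing time (a new reading comes with each control period).
- grab_frame(name): name is "scene" or "top" or "wrist"; returns a dict with "frame" (384x512x3 uint8, red, green, blue), "fx", "fy", "cx", "cy" (pixels), "pose" (4x4, takes a point from camera to world coordinates). Camera axes: x right, y down, z forward; pixel columns grow to the right and rows downward; lengths in m; the calibration is good to about 2 mm. A picture is of the moment at which its call begins. There is no depth.
- job.close_job(): hands the job in; it is judged then, once.
The state is a dict: "time": time; "joint_pos": joint angles; "dq": joint speeds; "effort": joint torques, N m; "tcp_pos": TCP position; "tcp_rot": TCP orientation; "ft_force": force on the tool from outside, world axes, zero at the start; "moment": the same for the moment, N m; "grip_width": opening from 0.0 (shut) to 1.0 (fully open); "gripper_force": force on a finger pad.
Only numpy, scipy, OpenCV 4.12 (cv2) and the standard library are available. Lean on these libraries where they do the work, as an engineer would, in place of code of your own. Each camera call takes 0.05 s, during which the arm holds its last target. There are 200 camera calls.

## Working session

There is one attempt and no reset: what is moved stays moved. The work goes in short steps, Python scripts to look and compute and a tool call to move; the robot and the scene stay as the last step left them, time stands still between calls to the robot, and variables do not carry over. Pictures are saved under pics/ and viewed, at most 10 in all, crops included, and the job is handed in when it is done.

Besides the shell and the picture viewer there is one more tool, called after "Call:" by a JSON object that holds its "name" and its "arguments". move_arm: Moves the arm, as the interface text tells. Its arguments: {"type":"object","properties":{"motion":{"type":"array","items":{"type":"array","items":{"type":"number"}}},"gripper":{"type":"number"},"grip_force":{"type":"number"}},"required":["motion"]}

```bash
mkdir -p pics; ls
cat > h.py <<'E'
import numpy as np, cv2
from workcell import status, grab_frame, job
def ray(f,u,v,z):
    P=np.array(f["pose"]); d=P[:3,:3]@np.array([(u-f["cx"])/f["fx"],(v-f["cy"])/f["fy"],1.]); o=P[:3,3]
    return o+d*(z-o[2])/d[2]
def proj(f,p):
    P=np.array(f["pose"]); c=P[:3,:3].T@(np.array(p)-P[:3,3]); return (f["fx"]*c[0]/c[2]+f["cx"],f["fy"]*c[1]/c[2]+f["cy"])
E
python3 - <<'E'
from h import *
import pickle
print(status.get_state())
for n in("top","scene"):
    f=grab_frame(n); pickle.dump(f,open(n+".pkl","wb")); cv2.imwrite(f"pics/{n}0.png",cv2.cvtColor(np.asarray(f["frame"]),cv2.COLOR_RGB2BGR)); print(n,f["fx"],f["cx"],f["cy"],np.round(f["pose"],3))
E
```

```text
pics
{'time': 0.0, 'joint_pos': array([-1.38030839e+00,  3.79448732e-01,  1.73478630e+00,  1.36969174e-05,
        1.02851643e+00, -3.33195343e-02]), 'dq': array([ 0.00259613, -0.00060817,  0.00064736, -0.00112888,  0.00272679,
        0.00015951]), 'effort': array([-1.38915126e-03, -7.63728547e+01, -4.34376884e+01,  6.50125276e-02,
        4.24986659e-02, -1.15051880e-04]), 'tcp_pos': array([ 0.15526255, -0.68211732,  0.19115746]), 'tcp_rot': array([-5.78075841e-04,  9.93745536e-01,  1.11666796e-01, -3.96393285e-05]), 'ft_force': array([ 0.39559864, -0.2288639 , -0.48653947]), 'moment': array([ 0.02492658, -0.02457174, -0.03637672]), 'gripper_force': 0.0, 'grip_width': 1.0001427735748505}
top 398.5478575426867 254.55787894423028 188.31316411034993 [[ 0.026 -0.997  0.07   0.452]
 [-0.999 -0.024  0.029  0.068]
 [-0.028 -0.071 -0.997  0.958]
 [ 0.     0.     0.     1.   ]]
scene 383.40760793466677 257.9387091658723 189.31252004798208 [[-0.823 -0.33   0.462  0.069]
 [-0.568  0.456 -0.685  0.702]
 [ 0.015 -0.826 -0.563  0.57 ]
 [ 0.     0.     0.     1.   ]]
```

View pics/top0.png

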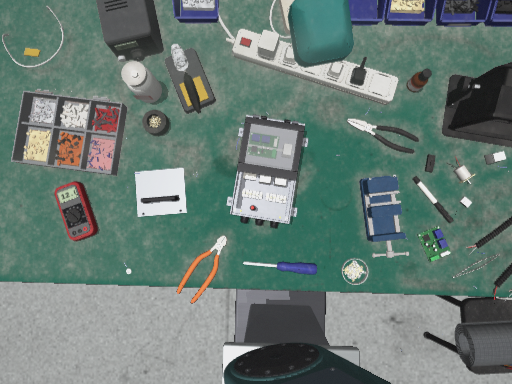

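View pics/scene0.png

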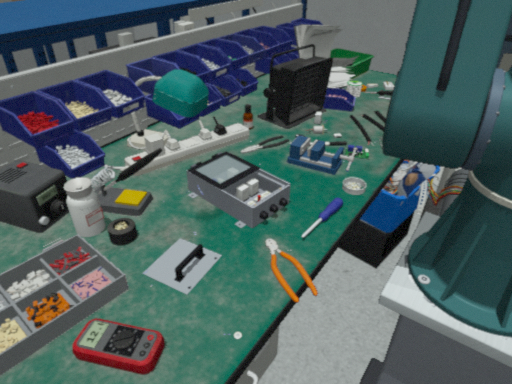

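The top view shows the cover at about (161,192) with its handle at (160,198) and the box at about (268,170), with its window away from the robot. Next I'll measure both.

Run:
```python
from h import *
import pickle
f=pickle.load(open("top.pkl","rb")); im=np.asarray(f["frame"])
hsv=cv2.cvtColor(im,cv2.COLOR_RGB2HSV)
m=((hsv[...,1]<50)&(hsv[...,2]>120)).astype(np.uint8); w=np.zeros_like(m); w[160:225,125:197]=1; m*=w
m=cv2.morphologyEx(m,cv2.MORPH_OPEN,np.ones((3,3)))
c=max(cv2.findContours(m,0,2)[0],key=cv2.contourArea)
def rect(c,z):
    p=np.array([ray(f,u,v,z)[:2] for u,v in c.reshape(-1,2)])*1000
    return cv2.minAreaRect(p.astype(np.float32))
print("plate",rect(c,.004))
k=((hsv[...,2]<70)).astype(np.uint8); k[:185]=0;k[210:]=0;k[:,:138]=0;k[:,184:]=0
c=max(cv2.findContours(k,0,2)[0],key=cv2.contourArea); print("handle",rect(c,.034),c.reshape(-1,2).mean(0))
cr=im[105:235,215:320]; cr=cv2.resize(cr,None,fx=4.6,fy=4.6,interpolation=cv2.INTER_CUBIC)
cv2.imwrite("pics/box0.png",cv2.cvtColor(cr,cv2.COLOR_RGB2BGR))
```

```text
plate ((516.5501708984375, 308.4248352050781), (129.22891235351562, 152.03038024902344), 6.221705436706543)
handle ((486.6292724609375, 315.0329284667969), (10.328339576721191, 84.9248275756836), 5.50457763671875) [161.33333333 199.0952381 ]
```

View pics/box0.png

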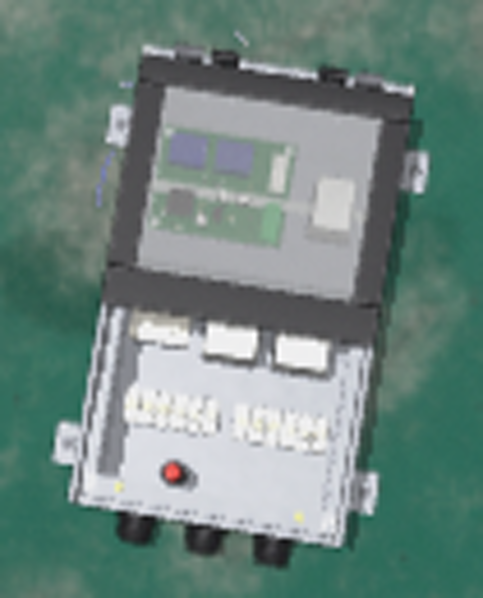

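The crop shows the box rotated about -10°. The front wall runs from (72,498) to (340,545), the lip from (103,303) to (375,345), and the red switch is at (173,472).

Run:
```python
from h import *
import pickle
f=pickle.load(open("top.pkl","rb"))
g=lambda u,v,z: ray(f,215+(u+.5)/4.6-.5,105+(v+.5)/4.6-.5,z)
pts=[((72,498),(-115,68,59)),((340,545),(-115,-68,59)),((103,303),(-16,66,66)),((375,345),(-16,-66,66)),((173,472),(-92,20,59)),((143,50),(115,66,64)),((413,92),(115,-66,64))]
W=np.array([g(*p,q[2]/1000)[:2] for p,q in pts])*1000; B=np.array([q[:2] for _,q in pts],float)
Wc=W.mean(0);Bc=B.mean(0);a=W-Wc;b=B-Bc
th=np.arctan2((b[:,0]*a[:,1]-b[:,1]*a[:,0]).sum(),(a*b).sum());R=np.array([[np.cos(th),-np.sin(th)],[np.sin(th),np.cos(th)]])
t=Wc-R@Bc; print("box",t,np.degrees(th)); print(np.round(W-(B@R.T+t),1)); print("seat",R@[4,0]+t)
for p in[(135,171),(184,168),(187,212),(138,216)]: print(ray(f,*p,.004)[:2])
```

```text
box [560.35937488  66.30412576] -7.736550920118228
[[ 2.7 -1.7]
 [ 1.5  1.5]
 [ 0.5  0.7]
 [ 0.8 -1.8]
 [ 0.4 -0.3]
 [-2.6  2.3]
 [-3.3 -0.6]]
seat [564.32296498  65.7656524 ]
[0.55401985 0.3870374 ]
[0.56407233 0.26778587]
[0.45802429 0.2564171 ]
[0.44534804 0.374557  ]
```

Call:
{"name": "move_arm", "arguments": {"motion": [[0.2,0.2,0.4,0,0,0.1],[0.8,0.9,0.4,0,0,0.3],[0.8,0.9,0.4,0,0,0.3],[0.8,0.9,0.4,0,0,0.3],[0.8,0.9,0.4,0,0,0.3],[0.8,0.9,0.4,0,0,0.3],[0.8,0.9,0.4,0,0,0.3],[0.8,0.9,0.4,0,0,0.3],[0.8,0.9,0.4,0,0,0.3],[0.8,0.9,0.4,0,0,0.3]], "gripper": 1}}

```text
time: 1.1
tcp_pos: [0.3957, -0.4121, 0.3118]
tcp_rot: [0.0, 0.834, 0.551, -0.0]
ft_force: [-0.3, 0.3, -0.5]
grip_width: 1.0
gripper_force: 0.0
```

Call:
{"name": "move_arm", "arguments": {"motion": [[0.3,1,0.1,0,0,0.1],[0.3,1,0.1,0,0,0.159],[0.3,1,0.1,0,0,0.159],[0.3,1,0.1,0,0,0.159],[0.3,1,0.1,0,0,0.159],[0.3,1,0.1,0,0,0.159],[0.3,1,0.1,0,0,0.159]]}}

```text
time: 1.8
tcp_pos: [0.4858, -0.1104, 0.3418]
tcp_rot: [-0.0, 0.672, 0.74, 0.0]
ft_force: [0.8, -0.5, 0.3]
grip_width: 0.998
gripper_force: 0.0
```

Call:
{"name": "move_arm", "arguments": {"motion": [[0,1,0,0,0,0],[0,1,0,0,0,0],[0,1,0,0,0,0],[0,1,0,0,0,0],[0,1,0,0,0,0],[0,1,0,0,0,0],[0,1,0,0,0,0]]}}

```text
time: 2.5
tcp_pos: [0.4854, 0.1905, 0.3411]
tcp_rot: [-0.0, 0.672, 0.741, -0.0]
ft_force: [-0.4, -0.8, 0.2]
grip_width: 1.003
gripper_force: 0.0
```

Call:
{"name": "move_arm", "arguments": {"motion": [[0,0.43,-0.3,0,0,0],[0,0.43,-0.6,0,0,0],[0,0.43,-0.6,0,0,0],[0,0.43,-0.6,0,0,0],[0,0.43,-0.6,0,0,0],[0,0.43,-0.6,0,0,0]]}}

```text
time: 3.1
tcp_pos: [0.4843, 0.3148, 0.158]
tcp_rot: [-0.001, 0.673, 0.74, -0.003]
ft_force: [-1.3, -0.7, -0.3]
grip_width: 0.995
gripper_force: 0.0
```

Run:
```python
from h import *
import pickle
f=grab_frame("wrist"); pickle.dump(f,open("w1.pkl","wb")); im=np.asarray(f["frame"]); cv2.imwrite("pics/w1.png",cv2.cvtColor(im,cv2.COLOR_RGB2BGR))
print(np.round(f["pose"],3),status.get_state()["tcp_pos"])
print([np.round(proj(f,p)) for p in [(.487,.318,.034),(.5054,.3214,.004)]])
```

```text
[[ 0.996  0.092  0.017  0.479]
 [ 0.094 -0.964 -0.25   0.385]
 [-0.006  0.25  -0.968  0.351]
 [ 0.     0.     0.     1.   ]] [0.48522781 0.3148392  0.16028043]
[array([263., 178.]), array([277., 172.])]
```

View pics/w1.png

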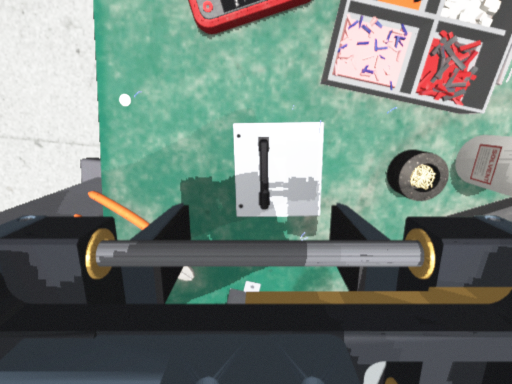

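The wrist view shows the cover with its bar from (264,138) to (264,208). The screw holes are on the left, which is -x, so the near edge is as expected.

Run:
```python
from h import *
import pickle
f=pickle.load(open("w1.pkl","rb")); im=np.asarray(f["frame"])
g=im.max(2); k=(g<75).astype(np.uint8); k[:130]=0;k[214:]=0;k[:,:250]=0;k[:,282:]=0
c=max(cv2.findContours(k,0,2)[0],key=cv2.contourArea); print(cv2.boundingRect(c))
p=np.array([ray(f,u,v,.034)[:2] for u,v in c.reshape(-1,2)])*1000; print("handle",cv2.minAreaRect(p.astype(np.float32)))
for q in[(233,123),(323,122),(321,216),(235,217)]: print(np.round(ray(f,*q,.004)[:2]*1000))
```

```text
(259, 139, 11, 70)
handle ((488.31884765625, 322.2818908691406), (11.857959747314453, 81.10092163085938), 5.393222808837891)
[446. 376.]
[554. 387.]
[569. 268.]
[457. 256.]
```

Call:
{"name": "move_arm", "arguments": {"motion": [[0.01,0.02,-0.15,0,0,0],[0.01,0.02,-0.3,0,0,0],[0.01,0.02,-0.4,0,0,0],[0.01,0.02,-0.45,0,0,0],[0.01,0.02,-0.48,0,0,0],[0.01,0.02,-0.5,0,0,0],[0.01,0.02,-0.5,0,0,0],[0.01,0.02,-0.5,0,0,0]]}}

```text
time: 3.95
tcp_pos: [0.4891, 0.3228, 0.013]
tcp_rot: [0.0, 0.673, 0.74, 0.001]
ft_force: [0.0, 0.3, -0.1]
grip_width: 1.003
gripper_force: 0.0
```

Call:
{"name": "move_arm", "arguments": {"motion": [[0,0,0,0,0,0],[0,0,0,0,0,0],[0,0,0,0,0,0],[0,0,0,0,0,0],[0,0,0,0,0,0],[0,0,0,0,0,0],[0,0,0,0,0,0],[0,0,0,0,0,0],[0,0,0,0,0,0],[0,0,0,0,0,0]], "gripper": 0, "grip_force": 55}}

```text
time: 4.95
tcp_pos: [0.4884, 0.3224, 0.0118]
tcp_rot: [-0.0, 0.673, 0.74, -0.0]
ft_force: [-0.3, 0.7, 0.0]
grip_width: 0.153
gripper_force: 0.0
```

Call:
{"name": "move_arm", "arguments": {"motion": [[0,0,0,0,0,0],[0,0,0,0,0,0],[0,0,0,0,0,0],[0,0,0,0,0,0]]}}

```text
time: 5.35
tcp_pos: [0.4887, 0.3227, 0.0122]
tcp_rot: [0.0, 0.673, 0.74, 0.0]
ft_force: [-1.1, 0.7, 5.1]
grip_width: 0.002
gripper_force: 2.6
```

Call:
{"name": "move_arm", "arguments": {"motion": [[0,0,0.1,0,0,0],[0,0,0.3,0,0,0],[0,0,0.45,0,0,0],[0,0,0.6,0,0,0],[0,0,0.6,0,0,0],[0,0,0.6,0,0,0]]}}

```text
time: 5.95
tcp_pos: [0.4888, 0.3227, 0.193]
tcp_rot: [0.0, 0.673, 0.74, 0.001]
ft_force: [0.1, 0.7, -0.3]
grip_width: 0.003
gripper_force: 0.0
```

Run:
```python
from h import *
ims=[]
for n in("wrist","scene"):
    f=grab_frame(n); im=np.asarray(f["frame"])
    ims.append(im if n=="wrist" else im)
o=np.hstack(ims); o=cv2.resize(o,(800,300)); cv2.imwrite("pics/w2.png",cv2.cvtColor(o,cv2.COLOR_RGB2BGR))
print(status.get_state()["grip_width"],status.get_state()["ft_force"])
```

```text
0.010951262408011416 [-0.07883876  0.08752263  0.41524696]
```

View pics/w2.png

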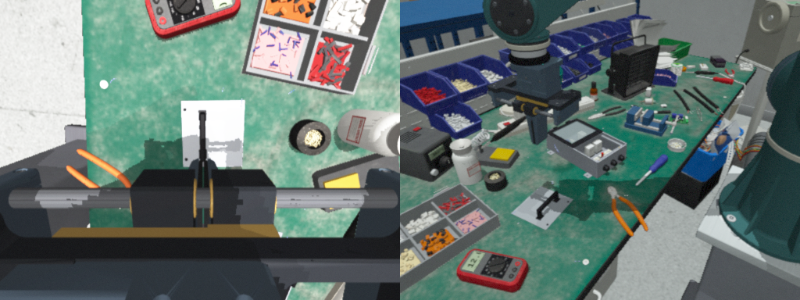

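Run:
```python
from h import *
s=grab_frame("scene"); w=grab_frame("wrist"); t=status.get_state(); print(t["tcp_pos"],t["tcp_rot"])
for n,f in(("s",s),("w",w)):
    print(n,[np.round(proj(f,p)) for p in [t["tcp_pos"],(.4885,.320,.034),(.4885-.0039,.320+.0408,.034),(.4885+.0039,.320-.0408,.034)]])
o=np.hstack([cv2.resize(np.asarray(s["frame"])[80:330,100:320],(440,500)),cv2.resize(np.asarray(w["frame"])[120:320,190:330],(350,500))])
cv2.imwrite("pics/w3.png",cv2.cvtColor(o,cv2.COLOR_RGB2BGR))
```

```text
[0.48756359 0.32196495 0.19025751] [-3.79360096e-04  6.72741616e-01  7.39876375e-01 -1.23435391e-03]
s [array([180., 191.]), array([189., 255.]), array([175., 268.]), array([201., 243.])]
w [array([259., 217.]), array([260., 177.]), array([260., 144.]), array([260., 207.])]
```

View pics/w3.png

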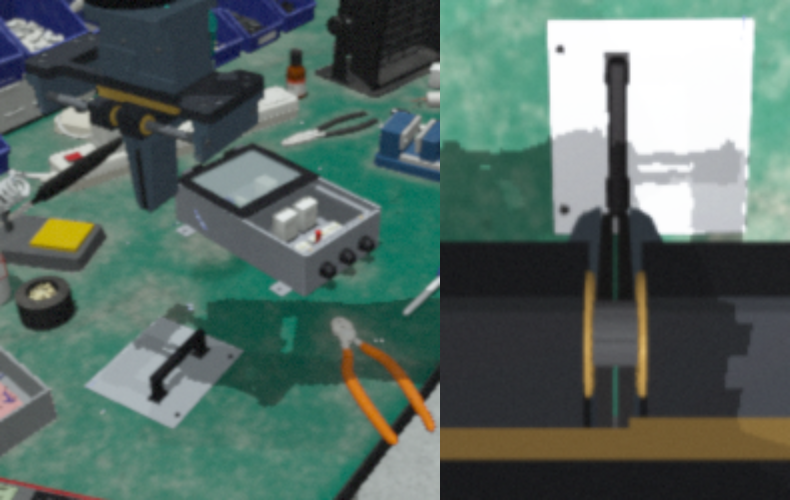

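The bar was not caught: the fingers shut fully and the plate did not move. I'll lower the shut fingers onto the bar's top (z = 34 mm) to find how high the tips really are.

Call:
{"name": "move_arm", "arguments": {"motion": [[0,0,-0.15,0,0,0],[0,0,-0.3,0,0,0],[0,0,-0.37,0,0,0],[0,0,-0.4,0,0,0],[0,0,-0.42,0,0,0],[0,0,-0.42,0,0,0]]}}

```text
time: 6.75
tcp_pos: [0.4884, 0.3225, 0.0657]
tcp_rot: [-0.0, 0.673, 0.74, -0.0]
ft_force: [-0.6, 0.3, 0.5]
grip_width: 0.006
gripper_force: 0.0
```

Call:
{"name": "move_arm", "arguments": {"motion": [[0,0,-0.02,0,0,0],[0,0,-0.04,0,0,0],[0,0,-0.04,0,0,0]]}}

```text
time: 7.05
tcp_pos: [0.4882, 0.3223, 0.0535]
tcp_rot: [-0.0, 0.673, 0.74, -0.0]
ft_force: [0.8, -0.1, 0.4]
grip_width: 0.003
gripper_force: 0.0
```

Call:
{"name": "move_arm", "arguments": {"motion": [[0,0,-0.01,0,0,0],[0,0,-0.02,0,0,0],[0,0,-0.02,0,0,0]]}}

```text
time: 7.35
tcp_pos: [0.4882, 0.3224, 0.0475]
tcp_rot: [-0.0, 0.673, 0.74, -0.0]
ft_force: [0.1, -0.5, -0.4]
grip_width: 0.002
gripper_force: 0.0
```

Call:
{"name": "move_arm", "arguments": {"motion": [[0,0,-0.01,0,0,0],[0,0,-0.02,0,0,0],[0,0,-0.02,0,0,0]]}}

```text
time: 7.65
tcp_pos: [0.4881, 0.3223, 0.0414]
tcp_rot: [-0.0, 0.673, 0.74, -0.0]
ft_force: [-0.0, 0.8, -0.5]
grip_width: 0.001
gripper_force: 0.0
```

Call:
{"name": "move_arm", "arguments": {"motion": [[0,0,-0.01,0,0,0],[0,0,-0.015,0,0,0],[0,0,-0.015,0,0,0]]}}

```text
time: 7.95
tcp_pos: [0.4882, 0.3223, 0.0371]
tcp_rot: [-0.0, 0.673, 0.74, -0.0]
ft_force: [-0.1, -0.2, 0.5]
grip_width: 0.002
gripper_force: 0.0
```

Call:
{"name": "move_arm", "arguments": {"motion": [[0,0,-0.01,0,0,0],[0,0,-0.01,0,0,0]]}}

```text
time: 8.15
tcp_pos: [0.4882, 0.3224, 0.034]
tcp_rot: [-0.0, 0.673, 0.74, -0.0]
ft_force: [-0.7, -0.3, 0.5]
grip_width: 0.006
gripper_force: 0.0
```

Call:
{"name": "move_arm", "arguments": {"motion": [[0,0,-0.01,0,0,0],[0,0,-0.01,0,0,0]]}}

```text
time: 8.35
tcp_pos: [0.4882, 0.3223, 0.031]
tcp_rot: [-0.0, 0.673, 0.74, -0.0]
ft_force: [0.3, 1.0, -0.0]
grip_width: 0.006
gripper_force: 0.0
```

Call:
{"name": "move_arm", "arguments": {"motion": [[0,0,-0.01,0,0,0],[0,0,-0.01,0,0,0]]}}

```text
time: 8.55
tcp_pos: [0.4882, 0.3223, 0.028]
tcp_rot: [-0.0, 0.673, 0.74, -0.0]
ft_force: [0.0, 0.8, -1.1]
grip_width: 0.003
gripper_force: 0.0
```

Call:
{"name": "move_arm", "arguments": {"motion": [[0,0,-0.01,0,0,0],[0,0,-0.01,0,0,0]]}}

```text
time: 8.75
tcp_pos: [0.4882, 0.3223, 0.025]
tcp_rot: [-0.0, 0.673, 0.74, -0.0]
ft_force: [0.2, 0.6, -0.2]
grip_width: 0.004
gripper_force: 0.0
```

Call:
{"name": "move_arm", "arguments": {"motion": [[0,0,-0.01,0,0,0],[0,0,-0.01,0,0,0]]}}

```text
time: 8.95
tcp_pos: [0.4882, 0.3223, 0.022]
tcp_rot: [-0.0, 0.673, 0.74, -0.0]
ft_force: [0.5, -0.7, -0.3]
grip_width: 0.005
gripper_force: 0.0
```

Call:
{"name": "move_arm", "arguments": {"motion": [[0,0,-0.01,0,0,0],[0,0,-0.01,0,0,0]]}}

```text
time: 9.15
tcp_pos: [0.4882, 0.3223, 0.019]
tcp_rot: [-0.0, 0.673, 0.74, -0.0]
ft_force: [-1.0, -0.4, 0.4]
grip_width: 0.007
gripper_force: 0.0
```

Call:
{"name": "move_arm", "arguments": {"motion": [[0,0,-0.01,0,0,0],[0,0,-0.01,0,0,0]]}}

```text
time: 9.35
tcp_pos: [0.4882, 0.3223, 0.016]
tcp_rot: [-0.0, 0.673, 0.74, -0.0]
ft_force: [-0.5, -0.6, -0.7]
grip_width: 0.003
gripper_force: 0.0
```

Call:
{"name": "move_arm", "arguments": {"motion": [[0,0,-0.01,0,0,0],[0,0,-0.01,0,0,0]]}}

```text
time: 9.55
tcp_pos: [0.4882, 0.3223, 0.013]
tcp_rot: [-0.0, 0.673, 0.74, -0.0]
ft_force: [0.0, 0.3, 0.1]
grip_width: 0.005
gripper_force: 0.0
```

Run:
```python
from h import *
s=grab_frame("scene"); w=grab_frame("wrist"); t=status.get_state(); print(t["tcp_pos"])
print([np.round(proj(s,p)) for p in [t["tcp_pos"],t["tcp_pos"]+[0,0,.02]]])
o=np.hstack([cv2.resize(np.asarray(s["frame"])[180:310,120:240],(480,520),interpolation=cv2.INTER_CUBIC),cv2.resize(np.asarray(w["frame"])[100:300,200:320],(312,520))])
cv2.imwrite("pics/w4.png",cv2.cvtColor(o,cv2.COLOR_RGB2BGR))
```

```text
[0.48829914 0.32240454 0.01323126]
[array([189., 264.]), array([188., 256.])]
```

View pics/w4.png

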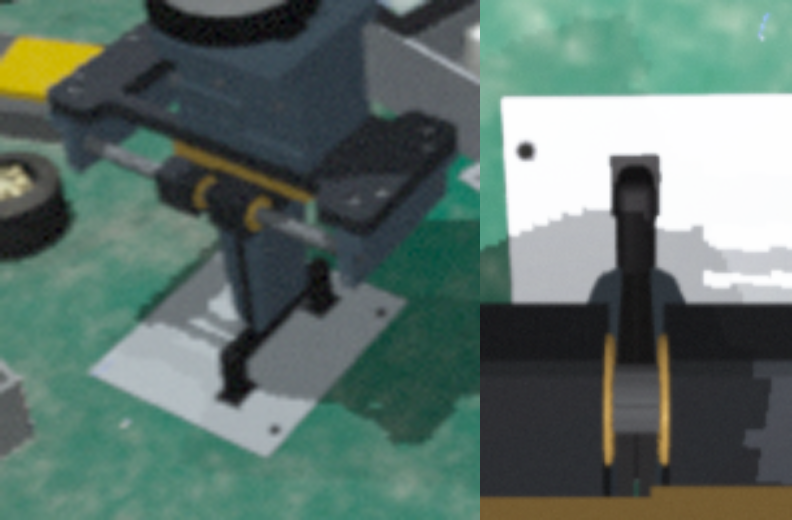

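The scene crop shows the shut fingertips at about (270,320), just above the bar. So the real tips sit about 21 mm behind the stated TCP. I'll confirm by contact.

Call:
{"name": "move_arm", "arguments": {"motion": [[0,0,-0.005,0,0,0],[0,0,-0.005,0,0,0]]}}

```text
time: 9.85
tcp_pos: [0.4885, 0.3225, 0.0121]
tcp_rot: [0.0, 0.673, 0.74, 0.0]
ft_force: [-1.9, -1.2, 7.3]
grip_width: 0.006
gripper_force: 3.7
```

Call:
{"name": "move_arm", "arguments": {"motion": [[0,0,-0.005,0,0,0],[0,0,-0.005,0,0,0]]}}

```text
time: 10.05
tcp_pos: [0.4886, 0.3226, 0.0121]
tcp_rot: [-0.0, 0.673, 0.74, -0.0]
ft_force: [-10.6, -6.6, 35.6]
grip_width: 0.004
gripper_force: 17.8
```

Call:
{"name": "move_arm", "arguments": {"motion": [[0,0,0.08,0,0,0],[0,0,0.12,0,0,0],[0,0,0.12,0,0,0],[0,0,0.12,0,0,0],[0,0,0.12,0,0,0],[0,0,0.12,0,0,0],[0,0,0.12,0,0,0],[0,0,0.12,0,0,0]], "gripper": 0.5}}

```text
time: 10.85
tcp_pos: [0.4882, 0.3223, 0.046]
tcp_rot: [-0.0, 0.673, 0.74, -0.0]
ft_force: [-0.9, 0.3, -0.0]
grip_width: 0.499
gripper_force: 0.0
```

Call:
{"name": "move_arm", "arguments": {"motion": [[0,-0.007,-0.08,0,0,0],[0,-0.007,-0.14,0,0,0],[0,-0.007,-0.165,0,0,0],[0,-0.007,-0.18,0,0,0],[0,-0.007,-0.19,0,0,0],[0,-0.007,-0.19,0,0,0]]}}

```text
time: 11.45
tcp_pos: [0.4886, 0.3205, -0.0105]
tcp_rot: [0.0, 0.673, 0.74, 0.0]
ft_force: [0.4, -0.5, 0.1]
grip_width: 0.501
gripper_force: 0.0
```

Call:
{"name": "move_arm", "arguments": {"motion": [[0,0,0,0,0,0],[0,0,0,0,0,0],[0,0,0,0,0,0],[0,0,0,0,0,0],[0,0,0,0,0,0],[0,0,0,0,0,0],[0,0,0,0,0,0],[0,0,0,0,0,0],[0,0,0,0,0,0]], "gripper": 0, "grip_force": 58}}

```text
time: 12.35
tcp_pos: [0.4884, 0.3204, -0.0105]
tcp_rot: [0.0, 0.673, 0.74, 0.0]
ft_force: [-1.3, -0.7, 4.8]
grip_width: 0.103
gripper_force: 58.0
```

Call:
{"name": "move_arm", "arguments": {"motion": [[0,0,0.05,0,0,0],[0,0,0.15,0,0,0],[0,0,0.3,0,0,0],[0,0,0.45,0,0,0],[0,0,0.6,0,0,0],[0,0,0.6,0,0,0]]}}

```text
time: 12.95
tcp_pos: [0.491, 0.322, 0.1762]
tcp_rot: [0.001, 0.673, 0.74, 0.004]
ft_force: [-0.4, 0.5, -2.4]
grip_width: 0.108
gripper_force: 58.0
```

Call:
{"name": "move_arm", "arguments": {"motion": [[-0.02,-0.05,0.05,0,0,-0.01],[-0.06,-0.2,0.05,0,0,-0.03],[-0.08,-0.35,0.05,0,0,-0.05],[-0.1,-0.5,0.05,0,0,-0.073],[-0.12,-0.65,0.05,0,0,-0.073],[-0.12,-0.75,0.05,0,0,-0.073],[-0.12,-0.8,0.05,0,0,-0.073],[-0.12,-0.8,0.05,0,0,-0.073]]}}

```text
time: 13.75
tcp_pos: [0.4518, 0.0789, 0.1842]
tcp_rot: [-0.0, 0.754, 0.657, -0.0]
ft_force: [0.3, -0.1, -1.9]
grip_width: 0.105
gripper_force: 58.0
```

Call:
{"name": "move_arm", "arguments": {"motion": [[0,0,-0.05,0.002,0.015,0],[0,0,-0.1,0.004,0.035,0],[0,0,-0.15,0.0074,0.055,0],[0,0,-0.2,0.0074,0.055,0],[0,0,-0.2,0.0074,0.055,0],[0,0,-0.2,0.0074,0.055,0],[0,0,-0.2,0.0074,0.055,0]]}}

```text
time: 14.45
tcp_pos: [0.4526, 0.0807, 0.1251]
tcp_rot: [-0.065, 0.75, 0.656, -0.057]
ft_force: [-0.2, 0.3, -1.5]
grip_width: 0.106
gripper_force: 58.0
```

Run:
```python
from h import *
import pickle
from scipy.spatial.transform import Rotation as Ro
t=status.get_state(); q=t["tcp_rot"]; R=Ro.from_quat([q[1],q[2],q[3],q[0]]).as_matrix()
print(t["tcp_pos"],t["ft_force"]); print(np.round(R,3))
# plate frame: x=tool y, z=-tool z, y = z x x = ...
X=R[:,1];Z=-R[:,2];Y=np.cross(Z,X); bar=t["tcp_pos"]+.0385*Z
print("yaw",np.degrees(np.arctan2(X[1],X[0])),"pitch",np.degrees(np.arcsin(-X[2])),"edge",bar+.073*X-.028*Z)
f=grab_frame("top"); s=grab_frame("scene"); pickle.dump((f,s,t),open("p5.pkl","wb"))
for n,g in(("t",f),("s",s)):
  for x in(73,-37):
    for y in(-60,60): print(n,x,y,np.round(proj(g,bar+.001*x*X+.001*y*Y-.024*Z),1))
a=cv2.resize(np.asarray(f["frame"])[110:260,200:330],(400,462),interpolation=cv2.INTER_CUBIC)
b=cv2.resize(np.asarray(s["frame"])[100:273,150:300],(400,462),interpolation=cv2.INTER_CUBIC)
cv2.imwrite("pics/p5.png",cv2.cvtColor(np.hstack([a,b]),cv2.COLOR_RGB2BGR))
```

```text
[0.4525669  0.08073897 0.1250801 ] [-0.20311197  0.29380069 -1.50493752]
[[ 0.133  0.976 -0.171]
 [ 0.991 -0.131  0.023]
 [ 0.    -0.172 -0.985]]
yaw -7.667808484864404 pitch 9.927622156475028 edge [0.52562482 0.07090232 0.12283738]
t 73 -60 [293.3 185.4]
t 73 60 [236.7 176.5]
t -37 -60 [285.8 237.5]
t -37 60 [227.3 227.9]
s 73 -60 [264.2 149.4]
s 73 60 [228.6 167.8]
s -37 -60 [300.6 157.9]
s -37 60 [265.2 178.8]
```

View pics/p5.png

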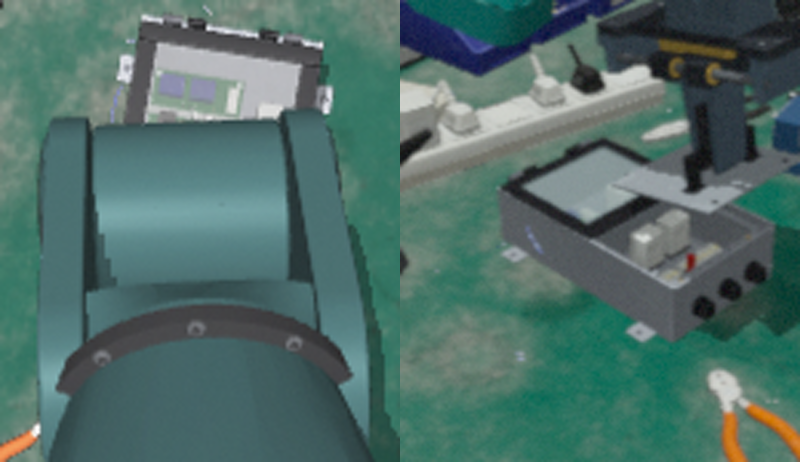

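The scene crop shows the held plate with its far-left corner at (612,178), matching the prediction within about 1 px. I'll check the box pose against the same view.

Run:
```python
from h import *
import pickle
f,s,t=pickle.load(open("p5.pkl","rb"))
for yaw in(-7.7,-8.7):
  a=np.radians(yaw);R=np.array([[np.cos(a),-np.sin(a)],[np.sin(a),np.cos(a)]])
  for q,o in(((-115,68,59),(252,209.5)),((-115,-68,59),(290.6,186.2)),((-16,66,66),(219.4,189.2)),((-92,20,59),None)):
    p=np.r_[R@q[:2]+[560.4,66.3],q[2]]/1000; print(yaw,q,np.round(proj(s,p),1),o)
g=lambda x,y:(150+(x-400)/2.667,100+y/2.667)
print("near-left top",ray(s,252,209.5,.059),"near-right",ray(s,290.6,186.2,.059),"lip-left",ray(s,219.4,189.2,.066))
```

```text
-7.7 (-115, 68, 59) [252.3 208.6] (252, 209.5)
-7.7 (-115, -68, 59) [290.6 184. ] (290.6, 186.2)
-7.7 (-16, 66, 66) [222.  188.3] (219.4, 189.2)
-7.7 (-92, 20, 59) [259.2 195.4] None
-8.7 (-115, 68, 59) [251.3 208.8] (252, 209.5)
-8.7 (-115, -68, 59) [290.4 184.5] (290.6, 186.2)
-8.7 (-16, 66, 66) [221.5 188.1] (219.4, 189.2)
-8.7 (-92, 20, 59) [258.6 195.6] None
near-left top [0.45430519 0.15201012 0.059     ] near-right [0.43245249 0.02249653 0.059     ] lip-left [0.55580883 0.14030033 0.066     ]
```

Call:
{"name": "move_arm", "arguments": {"motion": [[0,0.006,-0.05,-0.003,-0.022,-0.002],[0,0.006,-0.1,-0.003,-0.022,-0.002],[0,0.006,-0.15,-0.003,-0.022,-0.002],[0,0.006,-0.18,-0.003,-0.022,-0.002],[0,0.006,-0.193,-0.003,-0.022,-0.002],[0,0.006,-0.193,-0.003,-0.022,-0.002],[0,0.006,-0.193,-0.003,-0.022,-0.002]]}}

```text
time: 15.25
tcp_pos: [0.4528, 0.0822, 0.0669]
tcp_rot: [-0.039, 0.754, 0.655, -0.034]
ft_force: [0.4, -0.0, -2.6]
grip_width: 0.104
gripper_force: 58.0
```

Call:
{"name": "move_arm", "arguments": {"motion": [[0,0,-0.02,0,0,0],[0,0,-0.035,0,0,0],[0,0,-0.045,0,0,0],[0,0,-0.045,0,0,0]]}}

```text
time: 15.65
tcp_pos: [0.452, 0.0821, 0.0525]
tcp_rot: [-0.04, 0.754, 0.655, -0.035]
ft_force: [-0.8, 0.9, -2.1]
grip_width: 0.106
gripper_force: 58.0
```

```bash
cat >> h.py <<'E'
def edge(t):
    from scipy.spatial.transform import Rotation as Ro
    q=t["tcp_rot"]; R=Ro.from_quat([q[1],q[2],q[3],q[0]]).as_matrix()
    X=R[:,1];Z=-R[:,2];Y=np.cross(Z,X); bar=t["tcp_pos"]+.0385*Z
    e=bar+.073*X-.028*Z; a=np.radians(-7.9); d=(e[:2]-[.5604,.0675]); c,s=np.cos(a),np.sin(a)
    print("yaw %.1f pitch %.1f"%(np.degrees(np.arctan2(X[1],X[0])),np.degrees(np.arcsin(-X[2]))),"edge box mm",np.round(1000*np.array([c*d[0]+s*d[1],-s*d[0]+c*d[1],e[2]]),1),"near z",1000*(e-.11*X)[2],"F",np.round(t["ft_force"],1))
    return bar,X,Y,Z
E
python3 - <<'E'
from h import *
bar,X,Y,Z=edge(status.get_state())
s=grab_frame("scene")
for x in(73,-37): print(np.round(proj(s,bar+.001*x*X+.06*Y-.024*Z),1))
b=cv2.resize(np.asarray(s["frame"])[120:240,200:320],(600,600),interpolation=cv2.INTER_CUBIC)
cv2.imwrite("pics/p6.png",cv2.cvtColor(b,cv2.COLOR_RGB2BGR))
E
```

```text
yaw -8.1 pitch 6.0 edge box mm [-35.7  -0.6  55.2] near z 66.78736411471496 F [-0.8  0.9 -2.1]
[229.4 192.9]
[264.4 208.6]
```

View pics/p6.png

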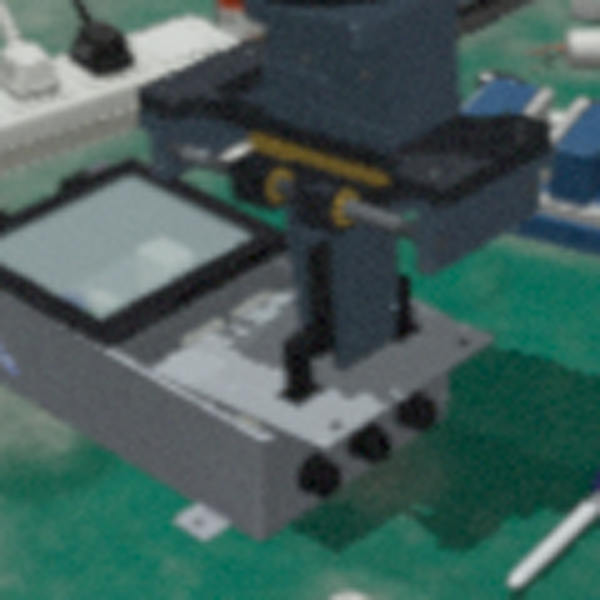

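The picture shows the plate's far end between the side walls, below their tops and short of the window frame. There is no contact force, so I'll slide it in.

Call:
{"name": "move_arm", "arguments": {"motion": [[0.02,-0.003,-0.003,0,0,0],[0.04,-0.006,-0.003,0,0,0],[0.06,-0.008,-0.003,0,0,0],[0.075,-0.01,-0.003,0,0,0],[0.075,-0.01,-0.003,0,0,0]]}}

```text
time: 16.2
tcp_pos: [0.4757, 0.0791, 0.0521]
tcp_rot: [-0.039, 0.754, 0.655, -0.034]
ft_force: [-0.2, 0.0, -2.2]
grip_width: 0.106
gripper_force: 58.0
```

Call:
{"name": "move_arm", "arguments": {"motion": [[0.015,-0.002,0,0,0,0],[0.03,-0.004,0,0,0,0],[0.03,-0.004,0,0,0,0]]}}

```text
time: 16.5
tcp_pos: [0.4846, 0.0779, 0.0521]
tcp_rot: [-0.039, 0.754, 0.655, -0.034]
ft_force: [-0.1, -0.5, -1.2]
grip_width: 0.104
gripper_force: 58.0
```

```bash
python3 -c "
from h import *
edge(status.get_state())"
```

```text
yaw -8.1 pitch 6.0 edge box mm [-2.9 -0.3 55. ] near z 66.41382705840327 F [-0.1 -0.5 -1.2]
```

Call:
{"name": "move_arm", "arguments": {"motion": [[0.01,-0.0015,-0.003,0,0,0],[0.02,-0.003,-0.005,0,0,0],[0.023,-0.003,-0.006,0,0,0],[0.023,-0.003,-0.006,0,0,0]]}}

```text
time: 16.9
tcp_pos: [0.4908, 0.077, 0.0502]
tcp_rot: [-0.04, 0.754, 0.655, -0.034]
ft_force: [0.1, 0.0, -1.3]
grip_width: 0.106
gripper_force: 58.0
```

Run:
```python
from h import *
import pickle
bar,X,Y,Z=edge(status.get_state())
s=grab_frame("scene"); s0=pickle.load(open("p5.pkl","rb"))[1]
for x in(73,-37): print(np.round(proj(s,bar+.001*x*X+.06*Y-.024*Z),1))
b=[cv2.resize(np.asarray(k["frame"])[130:230,195:295],(400,400),interpolation=cv2.INTER_CUBIC) for k in(s0,s)]
cv2.imwrite("pics/p7.png",cv2.cvtColor(np.hstack(b),cv2.COLOR_RGB2BGR))
d=cv2.absdiff(np.asarray(s["frame"]),np.asarray(s0["frame"])).max(2)[150:190,192:225]; print("window front-left diff",d.mean())
```

```text
yaw -8.1 pitch 6.0 edge box mm [ 3.5 -0.3 53. ] near z 64.46067183429614 F [ 0.1  0.  -1.3]
[217.9 187.3]
[251.1 202.1]
window front-left diff 4.558333333333334
```

View pics/p7.png

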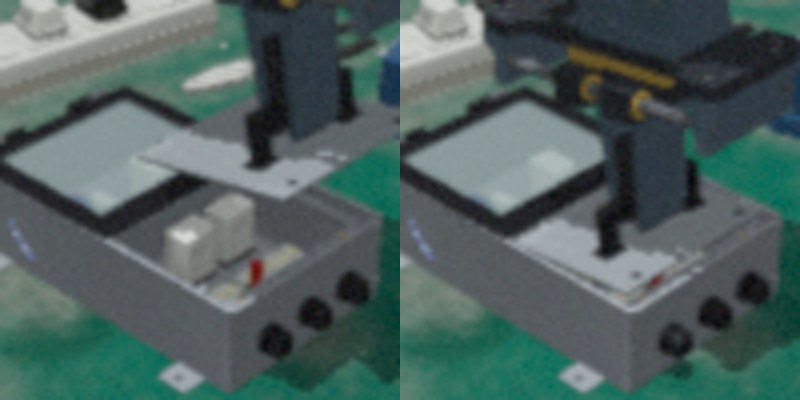

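The plate is under the frame, the window has not moved, and the near edge is inside the front wall. Now I'll level it and lower it.

Call:
{"name": "move_arm", "arguments": {"motion": [[0,0,-0.005,-0.001,-0.007,0],[0,0,-0.011,-0.002,-0.014,0],[0.001,0,-0.016,-0.003,-0.021,0],[0.001,0,-0.022,-0.004,-0.028,0],[0.002,0,-0.027,-0.0046,-0.033,0],[0.002,0,-0.027,-0.0046,-0.033,0]]}}

```text
time: 17.55
tcp_pos: [0.4914, 0.0771, 0.0422]
tcp_rot: [0.0, 0.755, 0.656, 0.001]
ft_force: [1.0, -1.2, 4.1]
grip_width: 0.106
gripper_force: 58.0
```

```bash
python3 -c "
from h import *
edge(status.get_state());print(status.get_state()['moment'])"
```

```text
yaw -8.0 pitch -0.1 edge box mm [ 3.3 -0.1 52.8] near z 52.655652619799355 F [ 1.  -1.2  4.1]
[-0.23038253 -0.1617693   0.04007722]
```

Call:
{"name": "move_arm", "arguments": {"motion": [[0,0,-0.003,0,0,0],[0,0,-0.003,0,0,0]]}}

```text
time: 17.75
tcp_pos: [0.4912, 0.0771, 0.0414]
tcp_rot: [-0.0, 0.755, 0.656, -0.0]
ft_force: [-3.6, 0.6, 10.7]
grip_width: 0.1
gripper_force: 58.0
```

Call:
{"name": "move_arm", "arguments": {"motion": [[0,0,-0.003,0,0,0],[0,0,-0.003,0,0,0]]}}

```text
time: 17.95
tcp_pos: [0.4912, 0.0771, 0.0414]
tcp_rot: [-0.001, 0.755, 0.656, -0.0]
ft_force: [-11.5, -1.5, 33.1]
grip_width: 0.106
gripper_force: 58.0
```

Call:
{"name": "move_arm", "arguments": {"motion": [[0,0,0.001,0,0,0],[0,0,0.001,0,0,0],[0,0,0.001,0,0,0],[0,0,0.001,0,0,0],[0,0,0.001,0,0,0]]}}

```text
time: 18.45
tcp_pos: [0.4913, 0.0771, 0.0414]
tcp_rot: [-0.0, 0.755, 0.656, -0.0]
ft_force: [-8.2, -0.1, 26.0]
grip_width: 0.106
gripper_force: 58.0
```

Run:
```python
from h import *
import pickle
t=status.get_state(); edge(t); print(t["moment"],t["gripper_force"])
s=grab_frame("scene"); s0=pickle.load(open("p5.pkl","rb"))[1]
A=np.asarray(s["frame"]).astype(int);B=np.asarray(s0["frame"]).astype(int)
red=lambda a:int(((a[...,0]-a[...,1:].max(2))[185:212,240:285]>50).sum()); print("red before/after",red(B),red(A))
print("window diff",np.abs(A-B).max(2)[150:190,192:225].mean())
# brightness up through the near-left wall/plate
print(A[190:216,250].sum(1)//3); print(B[190:216,250].sum(1)//3)
```

```text
yaw -8.1 pitch 0.1 edge box mm [ 3.2 -0.2 51.8] near z 51.930213461363 F [-8.2 -0.1 26. ]
[-0.08078476  1.39200908  0.05135902] 58.001428842544556
red before/after 12 0
window diff 4.318181818181818
[ 64  67  65  65  45  38  82 142 165 168 167 167 167 168 165 165 162 123
 100  95  92  92  94  96  92  96]
[119 115 113 113 106  81  73  93 101 100 112 133 142 143 145 149 156 120
  96  90  91  92  92  90  92  93]
```

```bash
python3 -c "
from workcell import job
print(job.close_job())"
```

```text
the job is handed in; nothing more can be done
None
```

I handed the job in with the cover under the window rim, flat in its recess and held down at about 26 N with the handle still gripped. The switch's red plunger is out of sight under the plate and the window did not move; I didn't touch the pliers or the tip cleaner, though I didn't re-check where they lie.

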